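# Put a washed filter bowl up to dry and blow it off

## Robot

A 7-joint arm with a two-finger parallel gripper is mounted at the origin on the work surface. World frame = base frame: x ahead of the robot, y to its left, z up, the work surface at z = 0. Lengths are in m, angles in rad, forces in N, time in s.
With the tool pointing down it reaches from about 0.425 to 0.95 m from the base axis. Payload 16.7 kg.
Tool frame: the origin (TCP) lies midway between the tips of the shut fingers; the grasp point (between the pads) lies 19 mm behind it (ctrl.grasp_offset is the distance from the TCP to the grasp point, in m); z points along the fingers, y is the line along which they close (so a half turn about z gives the same grasp; the last joint's range is limited). The gripper opens to 94 mm and grips with 3 to 60 N. Pads are 16 mm wide; open, the fingers measure 119 mm over their backs; the gripper's body (75 mm by 177 mm) begins 78 mm behind the grasp point.
Start: joints at [-1.397, 0.426, 0.074, 1.606, -0.034, 1.111, -0.067], TCP at [0.215, 0.64, 0.205] pointing down, gripper open.
Joint ranges: [-2.85, 2.85], [-0.5, 2.14], [-1.23, 1.37], [0.21, 2.46], [-1.02, 4.16], [0.16, 2.05], [-2.73, 2.73]. Speed limits (rad/s): [1.89, 1.89, 2.39, 2.39, 3.01, 3.01, 3.01].

## Interface

Orientations are given as a unit quaternion [x, y, z, w].
In Python, from cell import ctrl, capture, camera_model, hand_in, spot_in, trace, pinpoint gives the robot as it stands.
- The arm moves only by the tool carry_out, never from a script. Its argument "increments" is a list of rows, each a list of 3 entries, a list of its own where there are three numbers: the shift along the tool's x, y, z in mm, then the turn, a rotation vector about the tool's x, y, z in rad, then the closure in counts, from 0 (fully open) to 255 (shut). A call has 1 to 10 rows; each row shifts and turns the commanded pose from where the row before left it, along the tool's axes as they then stand; what a row does not reach is not made up. A row lasts 1/12 s, in which the tool goes at most 41.7 mm and 7.16 degrees, less where a joint would pass 70% of its speed; a pose out of reach is approached as far as the arm can. A call with a gripper value outside its range is refused whole. The fingers move at their own pace and stop on an object; the grip force is fixed at half the most. Time passes only in rows, so rows that do not move let the fingers close. It gives the time, the measured TCP pose, the force and the opening at its end, in the units of the state.
- ctrl.read_state(): the state, without advancing time (a new reading comes with each control period).
- capture(name): name is "scene" or "top" or "wrist"; returns the picture (400x640x3 uint8, red, green, blue); there is no depth.
- camera_model(name): a dict with "fov_y" (degrees; the focal length in pixels is half the picture's height over the tangent of half this angle, whatever the lens; pixels are square), "cx", "cy" (the principal point, pixels), "extrinsics" (4x4, takes a point from world to camera coordinates); the wrist camera has in their place "T_tool_cam" (4x4, takes a point from camera to tool coordinates, whose origin is the TCP and whose axes are the flange's). Camera axes: x right, y down, z forward; pixel columns grow to the right and rows downward; lengths in m; the calibration is good to about 2 mm. A picture is of the moment at which its call begins: read the wrist's pose just before it. camera_model takes no time and is no camera call.
- hand_in(): hands the job in, once; it reports no verdict.
Trained networks look in the newest picture that a camera, given by its name, has taken for a name from the list of things; names that differ only in an ending like _2 or _b are one class to them, and where a whole thing is asked for, a point or a joint stands for the part that bears it (a point fixed in the world has none). Each returns a list of dicts, best first, with "score" (0 to 1); they miss things now and then, are a little off and sometimes report something else, mostly with a low value. They report only what shows in the picture. A call takes as long as a camera call. They do not tell look-alikes from the thing itself.
- spot_in(camera, name): "uv" ([column, row] in pixels, amid what is visible of it).
- trace(camera, name): "region" (400x640 bool, what is visible of it) and "uv" ([column, row] in pixels, amid what is visible of it).
- pinpoint(camera, name): "uv" ([column, row] in pixels: a listed point, or the origin of a listed thing).
The state is a dict: "clock": time; "joint_positions": joint angles; "qd": joint speeds; "tau": joint torques, N m; "ee_pos": TCP position; "orientation": TCP orientation; "ft_force": force on the tool from outside, world axes, zero at the start; "wrist_torque": the same for the moment, N m; "width": finger opening in m.
Only numpy, scipy, OpenCV 4.12 (cv2) and the standard library are available. Lean on these libraries where they do the work, as an engineer would, in place of code of your own. Each camera call takes 0.05 s, during which the arm holds its last target. There are 200 camera calls.

## Task

Slide the washed filter bowl that lies in the gutter fully over the lowered drying peg, rim against the seat disc, then swing the peg fully upright to its stop (pressing its lever down does it), so that the bowl is left mouth-down on it. Then take the air duster from its rest and, without touching the bowl with it, hold it still for a good second with the nozzle about 10 cm from the bowl and pointed at the middle of the bowl's side. Finally lay the duster back in its rest, right way up and with the nozzle pointing as before, and leave the other things on the bench where they are.

Things in the scene. Friction and masses are not known exactly. Their poses are not given: they have to be found in the camera images.
- stand: fixed drying stand: steel drip pan 120 x 330 mm (y -265 to +65), 14 mm high; aluminium V gutter along y from y = -18 to -240 mm, its edges 65 mm above the bench and 76 mm apart; two grey hinge cheeks 87 mm high at x = +-46 mm. Origin: on the bench under the peg's hinge axis, which is parallel to x and 75 mm up. z is up. The axis of the bowl lying in the gutter is 75 mm up
- peg (a joint): swing of the drying peg, rad: 0 = level, pointing along the stand's -y over the gutter; 1.571 = upright, at its stop. Stiff: stays where it is left, moves at about 4 to 6 N on the lever bar. Peg: black, 65 mm long, 26 mm thick, 46 mm at its root, on a steel seat disc 76 mm across whose face is 12 mm from the hinge axis. The lever turns with it
- seat (a point): centre of the seat face at the peg's root, where the bowl's rim comes to rest; the peg runs from here 65 mm along this frame's -y axis; x is along the hinge axis. With the peg upright it is 87 mm above the bench
- lever_bar (a point): middle of the black cross bar (14 mm thick, 100 mm long, parallel to the hinge axis) at the end of the 16 mm wide flat lever, 115 mm from the hinge axis. Peg level: the lever points up, leaning 15 degrees to the stand's +y. Peg upright: it points to the stand's +y, 15 degrees below level, the bar 45 mm above the bench
- bowl: the filter bowl: a plain aluminium cup, 64 mm outside and 56 mm inside diameter, 100 mm long, bottom 6 mm thick with a bevelled edge (52 mm flat). It lies in the gutter, mouth towards the peg. Origin: centre of the outside of its closed bottom; its z axis points from the bottom to the mouth. About 0.22 kg
- bowl_rim (a point): centre of the bowl's open mouth, 100 mm from its origin
- bowl_mid (a point): centre of the bowl, on its axis, 50 mm from its origin
- duster: cordless air duster, grey with black tail and steel nozzle, 205 mm long: barrel 36 mm wide (y), 40 mm high (z), from x = -80 to +65 mm, then the nozzle to x = +125 mm. Origin: on its axis at the grip point, near its balance; x points to the nozzle, z up. It lies in the rest with its axis 60 mm above the bench. It runs by itself while held. 0.3 kg
- nozzle (a point): tip of the duster's nozzle, 125 mm from its origin; x points the way it blows
- rest: fixed black rest of the duster: base 150 x 75 mm and two forks, 10 mm thick, at x = -52 and +52 mm, their floors 40 mm above the bench and 46 mm wide, with side prongs splayed 22 degrees outwards up to 66 mm above the bench. Origin: on the bench under its middle; x along the duster
- rest_top (a point): where the duster's origin is when it lies in the rest, 60 mm above the bench; x points where its nozzle points
- bin: bystander: yellow parts bin with nuts, 150 x 100 x 60 mm, origin under its centre
- wrench: bystander: a 180 mm wrench lying on the bench beyond the stand, origin at its middle
- spray_can: bystander: a white can, 60 mm across, 110 mm high, beyond the stand, origin under its centre
Things that resemble listed ones, but are neither listed nor needed, are in the scene too. Of the things like the duster, leave any that is yellow; of the rest the smaller one is meant.

How it is judged:
On the way, in this order (a step that is already met when the one before it is completed fails the run):
1. the bowl is fully on the lowered peg, its rim within 8 mm of the seat disc (y of bowl_rim in the frame of seat above -0.008 m and distance between bowl_rim and seat below 0.014 m and value of joint peg below 0.25 rad), for 0.1 s.
2. the peg is upright with the bowl mouth-down on it (value of joint peg above 1.5 rad and distance between bowl_rim and seat below 0.012 m and angle between the z axis of bowl and the y axis of seat, either way round below 0.1 rad), for 0.2 s.
3. the duster is held still for a second, its nozzle tip 60 to 200 mm from the bowl's centre and its line passing within 30 mm (sideways) and 40 mm (up and down) of it (x of bowl_mid in the frame of nozzle between 0.06 and 0.2 m and y of bowl_mid in the frame of nozzle between -0.03 and 0.03 m and z of bowl_mid in the frame of nozzle between -0.04 and 0.04 m and linear speed of duster below 0.03 m/s and angular speed of duster below 0.2 rad/s and value of joint peg above 1.5 rad), for 1 s.
At the end, for the whole second after the job is handed in: the peg is upright (over 1.5 rad), the bowl is mouth-down on it with its rim within 12 mm of the seat's centre and its axis within 0.1 rad of the peg's, and the duster lies at rest in its rest, within 30 mm of its place, right way up and nozzle the same way (0.2 rad) (all of step 2 and distance between duster and rest_top below 0.03 m and x of nozzle in the frame of rest_top above 0.09 m and angle between the x axis of duster and the x axis of rest_top, either way round below 0.2 rad and angle between duster's own z axis and vertical below 0.15 rad and linear speed of each of duster, bowl below 0.02 m/s); the robot touches nothing.
It fails at once if the duster touches the bowl (contact force between duster and bowl above 0.5 N).
It fails at once if the bin is moved more than 30 mm (distance of bin from where it was at the start of the episode above 0.03 m).
It fails at once if the wrench is moved more than 30 mm (distance of wrench from where it was at the start of the episode above 0.03 m).
It fails at once if the can is moved more than 30 mm (distance of spray_can from where it was at the start of the episode above 0.03 m).
It also fails if it takes over 64 s, if anything falls off the work surface, if the arm or the gripper's body presses on something with over 40 N, if the wrist force passes 120 N, or if a joint passes its speed limit or range.

## Working session

There is one attempt and no reset: what is moved stays moved. The work goes in short steps, Python scripts to look and compute and a tool call to move; the robot and the scene stay as the last step left them, time stands still between calls to the robot, and variables do not carry over. Pictures are saved under pics/ and viewed, on a budget of 10 in all, crops included, one or two more only if the job needs it, and the job is handed in when it is done.

Besides the shell and the picture viewer there is one more tool, called after ">>>" as a command line: name --argument value ..., lists and objects as JSON in quotes. carry_out: Moves the arm, as the interface text tells. Its arguments: {"type":"object","properties":{"increments":{"type":"array"}},"required":["increments"]}

```bash
ls; mkdir -p pics; python3 - <<'E'
from cell import *
import cv2,numpy as np
s=ctrl.read_state(); print({k:np.round(v,3).tolist() for k,v in s.items()}, ctrl.grasp_offset)
for c in ("scene","top"):
    im=capture(c); cv2.imwrite(f"pics/{c}0.png",im[:,:,::-1])
    m=camera_model(c); print(c,m["fov_y"],m["cx"],m["cy"],np.round(m["extrinsics"],4).tolist())
    for n in ("bowl","bowl_rim","seat","lever_bar","stand","duster","nozzle","rest","rest_top","bin","wrench","spray_can"):
        print(n,[(np.round(d["uv"]).tolist(),round(d["score"],2)) for d in pinpoint(c,n)[:4]])
print(np.round(camera_model("wrist")["T_tool_cam"],4).tolist(),camera_model("wrist"))
E
```

```text
pics
{'clock': 0.0, 'joint_positions': [-1.397, 0.427, 0.074, 1.607, -0.034, 1.111, -0.067], 'qd': [0.0, 0.0, 0.001, 0.001, 0.001, -0.001, -0.0], 'tau': [-0.0, -93.583, 3.666, -45.417, -0.049, 0.02, 0.0], 'ee_pos': [0.215, 0.64, 0.205], 'orientation': [0.161, 0.987, -0.001, -0.0], 'ft_force': [0.724, 0.239, -0.044], 'wrist_torque': [-0.016, 0.045, 0.019], 'width': 0.093} 0.0188
scene 57.28646795002368 314.5029158698765 199.2977248902578 [[0.1295, 0.9915, 0.0107, -0.156], [0.5061, -0.0568, -0.8606, -0.1097], [-0.8527, 0.1169, -0.5091, 1.6823], [0.0, 0.0, 0.0, 1.0]]
bowl [([241.0, 233.0], 0.88)]
bowl_rim [([272.0, 232.0], 0.63)]
seat [([298.0, 231.0], 0.9)]
lever_bar [([312.0, 208.0], 0.79)]
stand [([300.0, 251.0], 0.91)]
duster [([386.0, 210.0], 0.94), ([350.0, 184.0], 0.83), ([443.0, 222.0], 0.57), ([302.0, 256.0], 0.44)]
nozzle [([440.0, 203.0], 0.91), ([393.0, 189.0], 0.9), ([388.0, 209.0], 0.69), ([399.0, 232.0], 0.67)]
rest []
rest_top [([389.0, 210.0], 0.8)]
bin [([178.0, 253.0], 0.95), ([273.0, 232.0], 0.34)]
wrench [([267.0, 301.0], 0.93), ([180.0, 252.0], 0.33)]
spray_can [([
[... 648 characters left out ...]
 [([470.0, 189.0], 0.7)]
wrench [([376.0, 109.0], 0.92)]
spray_can [([310.0, 118.0], 0.94), ([343.0, 174.0], 0.7), ([374.0, 175.0], 0.57)]
[[0.0002, -0.9579, -0.2871, 0.0838], [1.0, 0.0003, -0.0005, -0.002], [0.0006, -0.2871, 0.9579, -0.18], [0.0, 0.0, 0.0, 1.0]] {'fov_y': 60.51338537297954, 'cx': 320.60235388514883, 'cy': 199.68810866221884, 'T_tool_cam': array([[ 1.66822436e-04, -9.57894707e-01, -2.87119667e-01,
         8.38478415e-02],
       [ 9.99999832e-01,  3.19200718e-04, -4.83903705e-04,
        -1.99897819e-03],
       [ 5.55177602e-04, -2.87119538e-01,  9.57894599e-01,
        -1.79951927e-01],
       [ 0.00000000e+00,  0.00000000e+00,  0.00000000e+00,
         1.00000000e+00]])}
```

```bash
cat > h.py <<'E'
import numpy as np, cv2
from scipy.spatial.transform import Rotation as R
from cell import *
def cam(c,s=None):
    m=camera_model(c); f=200/np.tan(np.radians(m["fov_y"]/2))
    K=np.array([[f,0,m["cx"]],[0,f,m["cy"]],[0,0,1]])
    if c=="wrist":
        s=s or ctrl.read_state(); T=np.eye(4); T[:3,:3]=R.from_quat(s["orientation"]).as_matrix(); T[:3,3]=s["ee_pos"]
        E=np.linalg.inv(T@m["T_tool_cam"])
    else: E=np.array(m["extrinsics"])
    return K,E
def atz(c,uv,z,s=None):
    K,E=cam(c,s); d=E[:3,:3].T@np.linalg.solve(K,[uv[0],uv[1],1]); o=-E[:3,:3].T@E[:3,3]
    return o+d*(z-o[2])/d[2]
def tri(obs):
    A=[];b=[]
    for c,uv in obs:
        K,E=cam(c); d=E[:3,:3].T@np.linalg.solve(K,[uv[0],uv[1],1]); d/=np.linalg.norm(d); o=-E[:3,:3].T@E[:3,3]
        P=np.eye(3)-np.outer(d,d); A.append(P); b.append(P@o)
    A=np.vstack(A); b=np.hstack(b); x=np.linalg.lstsq(A,b,rcond=None)[0]; return x,np.linalg.norm(A@x-b)
E
python3 - <<'E'
from h import *
np.set_printoptions(precision=4,suppress=True)
for n,a,b,z in [("bowl",(241,233),(411,183),.075),("rim",(272,232),(374,173),.075),("seat",(298,231),(340,170),.075),("lever",(312,208),(325,165),.186),("stand",(300,251),(342,173),0),("dusterA",(386,210),(224,212),.06),("rest_top",(389,210),(226,211),.06),("wrench",(267,301),(376,109),0),("can",(339,285),(310,118),0),("bin",(178,253),(470,189),0)]:
    print(n,tri([("scene",a),("top",b)]),atz("scene",a,z)[:2],atz("top",b,z)[:2])
for uv in [(252,307),(170,198),(150,236),(197,282),(229,171)]: print(uv,atz("top",uv,.06))
for uv in [(350,184),(443,222),(440,203),(393,189),(399,232)]: print(uv,atz("scene",uv,.06))
a=cv2.imread("pics/scene0.png");b=cv2.imread("pics/top0.png")
cv2.imwrite("pics/v1.png",cv2.resize(np.vstack([a[120:340],b[60:360]]),None,fx=1.15,fy=1.15))
E
```

```text
bowl (array([ 0.5279, -0.1566,  0.0679]), np.float64(0.007633435279622334)) [ 0.5395 -0.1501] [ 0.527  -0.1607]
rim (array([ 0.5542, -0.0533,  0.0815]), np.float64(0.001780131548700406)) [ 0.5454 -0.052 ] [ 0.5549 -0.0552]
seat (array([0.5612, 0.0363, 0.0829]), np.float64(0.008644428037059521)) [0.5495 0.0311] [0.5629 0.0422]
lever (array([0.5628, 0.0794, 0.1673]), np.float64(0.007191766440004162)) [0.5921 0.0704] [0.5606 0.0842]
stand (array([0.5634, 0.0348, 0.0041]), np.float64(0.0010466508784545058)) [0.5584 0.036 ] [0.5639 0.034 ]
dusterA (array([0.4376, 0.3683, 0.0625]), np.float64(0.012259903994588383)) [0.4355 0.3602] [0.4395 0.3777]
rest_top (array([0.4421, 0.37  , 0.0636]), np.float64(0.0014363358914675037)) [0.4368 0.371 ] [0.4424 0.3719]
wrench (array([ 0.7643, -0.0731, -0.0038]), np.float64(0.0046161530227356)) [ 0.7674 -0.0762] [ 0.7633 -0.0694]
can (array([0.7331, 0.1338, 0.0036]), np.float64(2.0893492216302383e-05)) [0.7295 0.1346] [0.7341 0.1339]
bin (array([ 0.5187, -0.3583, -0.0039]), np.float64(0.004354971226981172)) [ 0.5225 -0.3601] [ 0.5181 -0.3537]
(252, 307) [0.1689 0.2902 0.06  ]
(170, 198) [0.4788 0.5373 0.06  ]
(150, 236) [0.3677 0.5919 0.06  ]
(197, 282) [0.2374 0.4505 0.06  ]
(229, 171) [0.5595 0.3661 0.06  ]
(350, 184) [0.2263 0.2729 0.06  ]
(443, 222) [0.5329 0.5329 0.06  ]
(440, 203) [0.4108 0.5762 0.06  ]
(393, 189) [0.2865 0.4345 0.06  ]
(399, 232) [0.5723 0.3626 0.06  ]
```

View pics/v1.png

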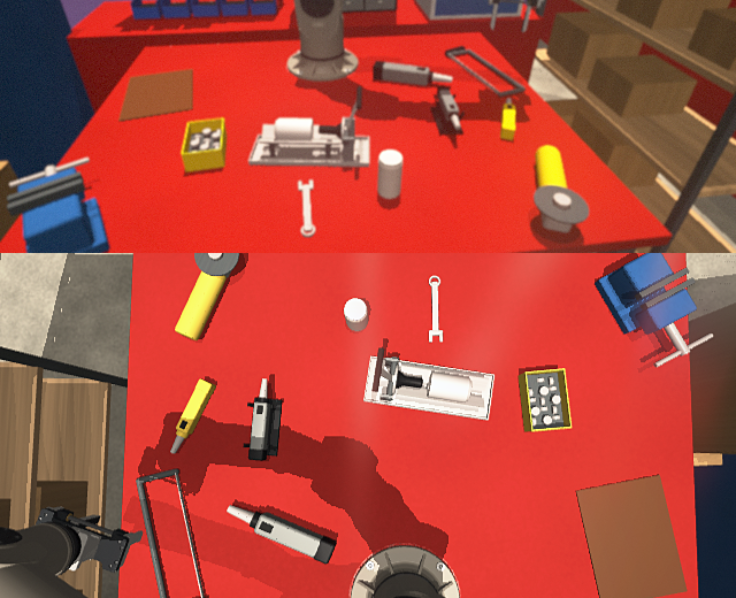

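```bash
cat >> h.py <<'E'
def rows(p,yaw,n,grip,p0=None,R0=None,show=True):
    """rows from the present pose to TCP p, tool straight down, tool x at yaw deg in world"""
    s=ctrl.read_state(); R0=R0 or R.from_quat(s["orientation"]); p0=np.array(s["ee_pos"] if p0 is None else p0)
    c,sn=np.cos(np.radians(yaw)),np.sin(np.radians(yaw))
    R1=R.from_matrix(np.array([[c,sn,0],[sn,-c,0],[0,0,-1]]))
    rv=(R0.inv()*R1).as_rotvec()/n; d=(np.array(p)-p0)/n; Rc=R0
    for i in range(n):
        print(f"[{np.round(Rc.inv().apply(d)*1000,1).tolist()},{np.round(rv,4).tolist()},{grip}],"); Rc=Rc*R.from_rotvec(rv)
E
python3 - <<'E'
from h import *
rows((0.553,-0.01,0.28),79.4,20,0)
for uv in [(321,150),(429.5,166),(425,203.5),(316.5,188)]: print(atz("top",uv,.014))
E
```

```text
[[-26.4, -25.4, -3.7],[-0.0, 0.0, 0.0716],0],
[[-28.1, -23.5, -3.7],[-0.0, 0.0, 0.0716],0],
[[-29.7, -21.4, -3.7],[-0.0, 0.0, 0.0716],0],
[[-31.2, -19.2, -3.7],[-0.0, 0.0, 0.0716],0],
[[-32.5, -16.9, -3.7],[-0.0, 0.0, 0.0716],0],
[[-33.6, -14.6, -3.7],[-0.0, 0.0, 0.0716],0],
[[-34.6, -12.1, -3.7],[-0.0, 0.0, 0.0716],0],
[[-35.3, -9.6, -3.7],[-0.0, 0.0, 0.0716],0],
[[-35.9, -7.1, -3.7],[-0.0, 0.0, 0.0716],0],
[[-36.4, -4.5, -3.7],[-0.0, 0.0, 0.0716],0],
[[-36.6, -1.9, -3.7],[-0.0, 0.0, 0.0716],0],
[[-36.6, 0.8, -3.7],[-0.0, 0.0, 0.0716],0],
[[-36.5, 3.4, -3.7],[-0.0, 0.0, 0.0716],0],
[[-36.1, 6.0, -3.7],[-0.0, 0.0, 0.0716],0],
[[-35.6, 8.5, -3.7],[-0.0, 0.0, 0.0716],0],
[[-34.9, 11.1, -3.7],[-0.0, 0.0, 0.0716],0],
[[-34.0, 13.5, -3.7],[-0.0, 0.0, 0.0716],0],
[[-33.0, 15.9, -3.7],[-0.0, 0.0, 0.0716],0],
[[-31.8, 18.3, -3.7],[-0.0, 0.0, 0.0716],0],
[[-30.4, 20.5, -3.7],[-0.0, 0.0, 0.0716],0],
[0.63184667 0.09861436 0.014     ]
[ 0.58533137 -0.22874881  0.014     ]
[ 0.47209918 -0.21450665  0.014     ]
[0.51591278 0.11100768 0.014     ]
```

>>> carry_out --increments '[[[-26,-25,-4],[0,0,0.072],0],[[-28,-23,-4],[0,0,0.072],0],[[-30,-21,-4],[0,0,0.072],0],[[-31,-19,-4],[0,0,0.072],0],[[-32,-17,-4],[0,0,0.072],0],[[-34,-15,-4],[0,0,0.072],0],[[-35,-12,-4],[0,0,0.072],0],[[-35,-10,-4],[0,0,0.072],0],[[-36,-7,-4],[0,0,0.07],0],[[-36,-4,-4],[0,0,0.07],0]]'

```text
clock: 2.13
ee_pos: [0.3839, 0.3145, 0.2459]
orientation: [0.498, 0.867, 0.0, -0.0]
ft_force: [1.0, 0.9, 0.3]
width: 0.094
```

>>> carry_out --increments '[[[-37,-2,-4],[0,0,0.068],0],[[-37,1,-4],[0,0,0.068],0],[[-36,3,-4],[0,0,0.068],0],[[-36,6,-4],[0,0,0.068],0],[[-36,8,-4],[0,0,0.068],0],[[-35,11,-4],[0,0,0.068],0],[[-34,13,-4],[0,0,0.068],0],[[-33,16,-4],[0,0,0.068],0],[[-32,18,-4],[0,0,0.068],0],[[-30,20,-4],[0,0,0.068],0]]'

```text
clock: 2.97
ee_pos: [0.5566, -0.0084, 0.2861]
orientation: [0.759, 0.651, 0.0, 0.0]
ft_force: [0.4, 1.0, -0.0]
width: 0.0944
```

```bash
python3 - <<'E'
from h import *
np.set_printoptions(precision=4,suppress=True)
for i in range(2): im=capture("wrist")   # settle
s=ctrl.read_state(); im=capture("wrist"); cv2.imwrite("pics/w1.png",im[:,:,::-1])
print(s["ee_pos"],R.from_quat(s["orientation"]).as_matrix(),np.abs(s["qd"]).max(),s["clock"])
for n,z in (("bowl",.075),("bowl_rim",.075),("bowl_mid",.075),("seat",.075),("lever_bar",.186),("stand",0)):
    for d in pinpoint("wrist",n)[:2]: print(n,d["uv"],round(d["score"],2),atz("wrist",d["uv"],z,s))
for d in trace("wrist","bowl")[:1]:
    r=d["region"].astype(np.uint8); rect=cv2.minAreaRect(cv2.findNonZero(r)); print(rect)
    for q in cv2.boxPoints(rect): print(q,atz("wrist",q,.085,s))
E
```

```text
[ 0.5578 -0.0121  0.2864] [[ 0.1579  0.9875  0.002 ]
 [ 0.9875 -0.1579 -0.0018]
 [-0.0015  0.0023 -1.    ]] 0.07452618457210455 3.0667
bowl [320.6, 280.7] 0.97 [ 0.5353 -0.1547  0.075 ]
bowl_rim [319.2, 209.4] 0.9 [ 0.5489 -0.0593  0.075 ]
bowl_mid [323.1, 244.4] 0.98 [ 0.5464 -0.1052  0.075 ]
seat [319.7, 134.8] 0.87 [0.5635 0.0281 0.075 ]
lever_bar [323.0, 92.3] 0.9 [0.5731 0.0717 0.186 ]
stand [318.3, 121.9] 0.61 [0.5631 0.0373 0.    ]
```

View pics/w1.png

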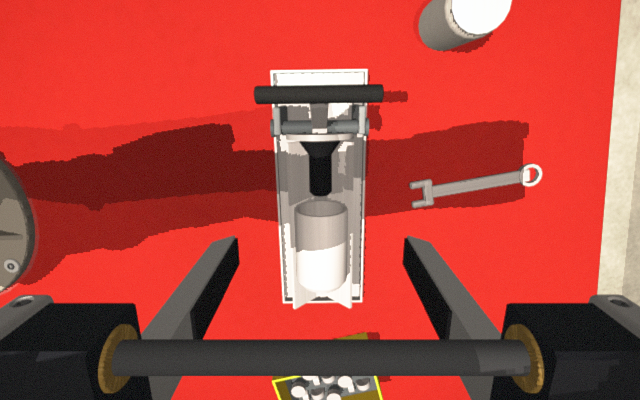

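>>> carry_out --increments '[[[-38,0,20],[0,0,0],0],[[-38,0,20],[0,0,0],0],[[-38,0,20],[0,0,0],0],[[0,0,38],[0,0,0],0],[[0,0,38],[0,0,0],0],[[0,0,38],[0,0,0],0],[[0,0,28],[0,0,0],0],[[0,0,16],[0,0,0],0],[[0,0,0],[0,0,0],0],[[0,0,0],[0,0,0],0]]'

```text
clock: 4.3
ee_pos: [0.5393, -0.1158, 0.0692]
orientation: [0.758, 0.653, -0.001, -0.0]
ft_force: [-0.3, -0.1, 0.1]
width: 0.0941
```

```bash
python3 - <<'E'
from h import *
np.set_printoptions(precision=4,suppress=True)
s=ctrl.read_state(); im=capture("wrist"); cv2.imwrite("pics/w2.png",im[:,:,::-1])
print(s["ee_pos"],R.from_quat(s["orientation"]).as_matrix(),s["ft_force"],s["clock"])
for n,z in (("bowl",.075),("bowl_rim",.075),("seat",.075),("lever_bar",.186)):
    for d in pinpoint("wrist",n)[:1]:
        p=atz("wrist",d["uv"],z,s); print(n,d["uv"],round(d["score"],2),p,R.from_quat(s["orientation"]).inv().apply(p-s["ee_pos"]))
E
```

```text
[ 0.5393 -0.1158  0.0692] [[ 0.1481  0.989  -0.0013]
 [ 0.989  -0.1481 -0.0002]
 [-0.0004 -0.0013 -1.    ]] [-0.2661 -0.0646  0.141 ] 4.3
bowl [325.3, 312.3] 0.74 [ 0.536  -0.1552  0.075 ] [-0.0394  0.0026 -0.0058]
bowl_rim [324.2, 143.2] 0.95 [ 0.5497 -0.0572  0.075 ] [ 0.0595  0.0016 -0.0058]
lever_bar [627.5, 117.4] 0.15 [ 0.6052 -0.0463  0.186 ] [ 0.0785  0.0548 -0.1169]
```

View pics/w2.png

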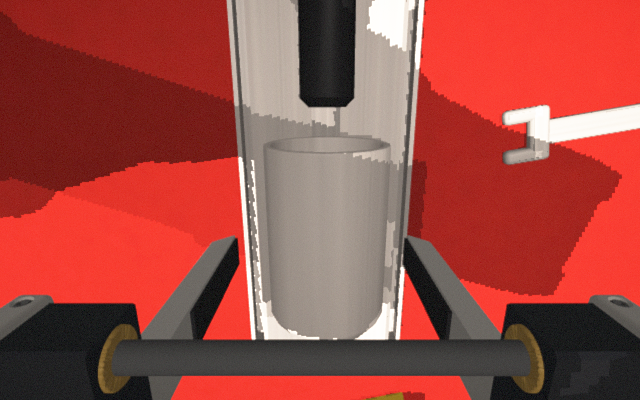

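>>> carry_out --increments '[[[-8,2,0],[0,0,0],0],[[0,0,0],[0,0,0],255],[[0,0,0],[0,0,0],255],[[0,0,0],[0,0,0],255],[[0,0,0],[0,0,0],255],[[0,0,0],[0,0,0],255],[[0,0,0],[0,0,0],255]]'

```text
clock: 5.13
ee_pos: [0.5411, -0.1243, 0.0695]
orientation: [0.758, 0.653, 0.0, 0.001]
ft_force: [4.6, -1.5, -0.5]
width: 0.0622
```

>>> carry_out --increments '[[[5,0,-0.5],[0,0,0],255],[[10,0,-0.5],[0,0,0],255],[[15,0,0],[0,0,0],255],[[15,0,0],[0,0,0],255],[[12,0,0],[0,0,0],255],[[8,0,0],[0,0,0],255],[[5,0,0],[0,0,0],255],[[0,0,0],[0,0,0],255],[[0,0,0],[0,0,0],255]]'

```text
clock: 5.88
ee_pos: [0.5506, -0.0548, 0.0702]
orientation: [0.758, 0.653, -0.0, -0.0]
ft_force: [1.2, 0.5, -1.5]
width: 0.0625
```

```bash
python3 - <<'E'
from h import *
np.set_printoptions(precision=4,suppress=True)
s=ctrl.read_state(); im=capture("wrist"); cv2.imwrite("pics/w3.png",im[:,:,::-1])
print(s["ee_pos"],R.from_quat(s["orientation"]).as_matrix(),s["ft_force"],s["clock"],s["width"])
for n,z in (("bowl",.075),("bowl_rim",.075),("seat",.075),("lever_bar",.186)):
    for d in pinpoint("wrist",n)[:1]:
        p=atz("wrist",d["uv"],z,s); print(n,d["uv"],round(d["score"],2),p,R.from_quat(s["orientation"]).inv().apply(p-s["ee_pos"]))
E
```

```text
[ 0.5506 -0.0548  0.0702] [[ 0.1481  0.989  -0.0003]
 [ 0.989  -0.1481  0.0001]
 [ 0.0001 -0.0004 -1.    ]] [ 1.2052  0.4788 -1.5345] 5.8833 0.062482658319210564
bowl [321.4, 301.5] 0.91 [ 0.546  -0.0873  0.075 ] [-0.0328  0.0003 -0.0048]
bowl_rim [318.3, 126.5] 0.72 [0.5593 0.0124 0.075 ] [ 0.0677 -0.0013 -0.0048]
seat [320.2, 103.6] 0.68 [0.5619 0.0232 0.075 ] [ 0.0788 -0.0004 -0.0048]
```

View pics/w3.png

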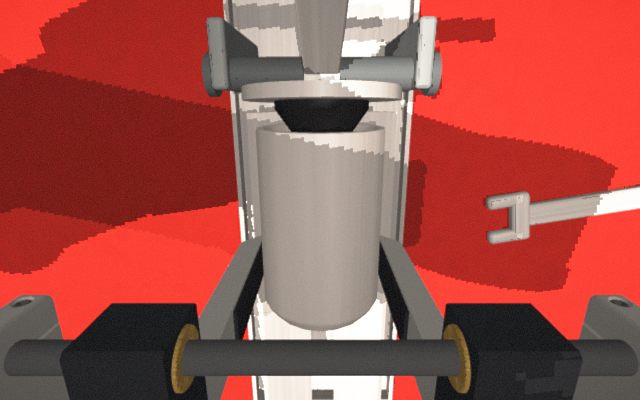

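>>> carry_out --increments '[[[6,0,0],[0,0,0],255],[[5,0,0],[0,0,0],255],[[2,0,0],[0,0,0],255],[[1,0,0],[0,0,0],255],[[1,0,0],[0,0,0],255],[[0,0,0],[0,0,0],255]]'

```text
clock: 6.63
ee_pos: [0.5526, -0.0424, 0.0703]
orientation: [0.758, 0.652, -0.001, 0.001]
ft_force: [-1.7, -13.8, -0.1]
width: 0.0619
```

```bash
python3 - <<'E'
from h import *
np.set_printoptions(precision=4,suppress=True)
s=ctrl.read_state(); im=capture("wrist"); cv2.imwrite("pics/w4.png",im[:330,150:500,::-1])
print(s["ee_pos"],s["ft_force"],s["clock"],s["width"])
for n,z in (("bowl",.075),("bowl_rim",.075),("seat",.075)):
    for d in pinpoint("wrist",n)[:1]:
        p=atz("wrist",d["uv"],z,s); print(n,d["uv"],round(d["score"],2),p,R.from_quat(s["orientation"]).inv().apply(p-s["ee_pos"]))
E
```

```text
[ 0.5526 -0.0424  0.0703] [ -1.6651 -13.7541  -0.1264] 6.6333 0.06193038736238968
bowl [320.2, 304.1] 0.66 [ 0.547  -0.0766  0.075 ] [-0.0347 -0.0004 -0.0046]
bowl_rim [316.7, 128.2] 0.91 [0.5605 0.0241 0.075 ] [ 0.0669 -0.0021 -0.0049]
seat [321.2, 126.5] 0.88 [0.5629 0.0246 0.075 ] [ 0.0677  0.0001 -0.0049]
```

View pics/w4.png

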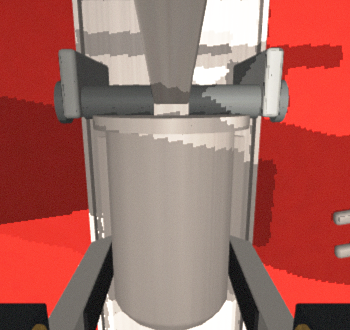

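>>> carry_out --increments '[[[0,0,0],[0,0,0],0],[[0,0,0],[0,0,0],0],[[0,0,0],[0,0,0],0],[[0,0,-15],[0,0,0],0],[[0,0,-35],[0,0,0],0],[[0,0,-40],[0,0,0],120],[[0,0,-40],[0,0,0],255],[[10,0,-30],[0,0,0],255],[[30,0,0],[0,0,0],255],[[35,0,0],[0,0,0],255]]'

```text
clock: 7.67
ee_pos: [0.5651, 0.0338, 0.2327]
orientation: [0.759, 0.651, 0.002, 0.001]
ft_force: [0.5, 1.2, -1.0]
width: 0.0639
```

```bash
python3 - <<'E'
from h import *
np.set_printoptions(precision=4,suppress=True)
s=ctrl.read_state(); im=capture("wrist"); cv2.imwrite("pics/w5.png",im[:,:,::-1])
print(s["ee_pos"],s["ft_force"],s["clock"],s["width"],R.from_quat(s["orientation"]).as_matrix())
for c in ("wrist","top"):
  if c=="top": capture(c)
  for n,z in (("bowl",.075),("bowl_rim",.075),("seat",.075),("lever_bar",.186)):
    for d in pinpoint(c,n)[:1]:
        p=atz(c,d["uv"],z,s); print(c,n,d["uv"],round(d["score"],2),p,R.from_quat(s["orientation"]).inv().apply(p-s["ee_pos"]))
E
```

```text
[0.5651 0.0338 0.2327] [ 0.5381  1.2286 -1.0318] 7.6667 0.06388720707131684 [[ 0.1514  0.9885  0.0039]
 [ 0.9885 -0.1514  0.002 ]
 [ 0.0026  0.0036 -1.    ]]
wrist bowl [319.3, 279.1] 0.9 [ 0.5473 -0.0752  0.075 ] [-0.1108 -0.0016  0.1575]
wrist bowl_rim [320.8, 191.5] 0.96 [0.5641 0.0236 0.075 ] [-0.0106  0.      0.1577]
wrist seat [318.9, 192.8] 0.97 [0.562  0.0225 0.075 ] [-0.012  -0.0019  0.1577]
wrist lever_bar [321.7, 169.5] 0.88 [0.5712 0.0685 0.186 ] [0.0351 0.0006 0.0468]
```

View pics/w5.png

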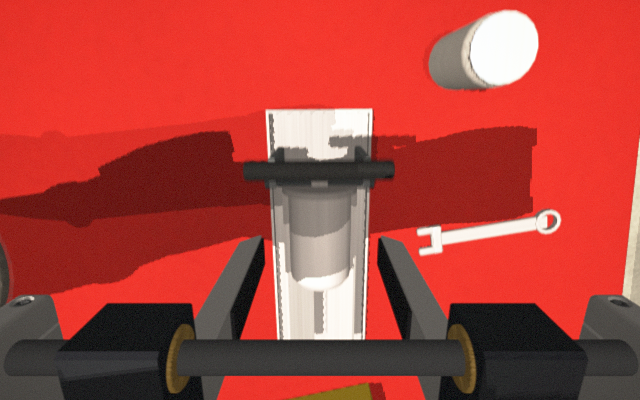

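>>> carry_out --increments '[[[0,0,25],[0,0,0],255],[[0,0,26],[0,0,0],255],[[9,0,0],[0,0,0],255],[[8,0,0],[0,0,0],255],[[13,0,4],[0,0,0],255],[[13,0,5],[0,0,0],255],[[12,0,7],[0,0,0],255],[[10,0,8],[0,0,0],255],[[10,0,9],[0,0,0],255],[[0,0,0],[0,0,0],255]]'

```text
clock: 9.0
ee_pos: [0.5754, 0.1105, 0.1461]
orientation: [0.757, 0.653, -0.0, 0.0]
ft_force: [0.5, 0.5, -1.5]
width: 0.0004
```

```bash
python3 - <<'E'
from h import *
np.set_printoptions(precision=4,suppress=True)
s=ctrl.read_state(); im=capture("wrist"); cv2.imwrite("pics/w6.png",im[:,:,::-1]); im2=capture("scene")
cv2.imwrite("pics/v6.png",np.vstack([cv2.resize(im[:,:,::-1],(480,300)),cv2.resize(im2[140:300,200:456,::-1],(480,300))]))
print(s["ee_pos"],s["ft_force"],s["clock"],s["width"])
for c,z in (("wrist",.149),("scene",.149)):
    for d in pinpoint(c,"lever_bar")[:1]:
        p=atz(c,d["uv"],z,s); print(c,d["uv"],round(d["score"],2),p,R.from_quat(s["orientation"]).inv().apply(p-s["ee_pos"]))
E
```

```text
[0.5754 0.1105 0.1461] [ 0.5021  0.4831 -1.4872] 9.0 0.00035087468603134993
wrist [321.5, 220.4] 0.94 [0.5782 0.1273 0.149 ] [ 0.017   0.0003 -0.0029]
scene [328.6, 215.6] 0.7 [0.5828 0.1232 0.149 ] [ 0.0136  0.0054 -0.0029]
```

View pics/v6.png

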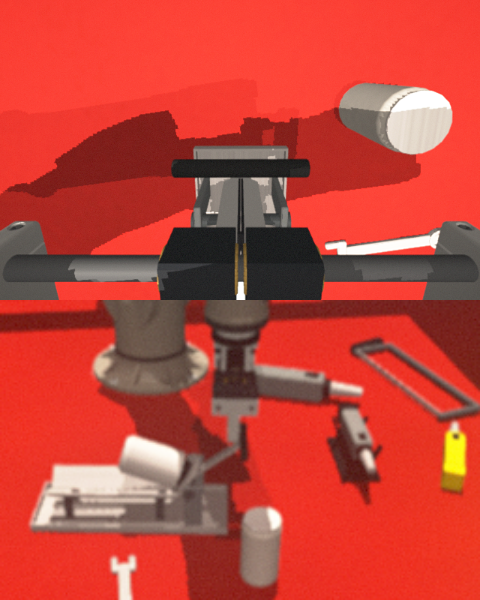

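>>> carry_out --increments '[[[-2,0,-10],[0,0,0],255],[[0,0,-12],[0,0,0],255],[[10,0,0],[0,0,0],255],[[10,0,0],[0,0,0],255],[[8,0,18],[0,0,0],255],[[8,0,18],[0,0,0],255],[[4,0,15],[0,0,0],255],[[4,0,15],[0,0,0],255],[[0,0,15],[0,0,0],255],[[0,0,15],[0,0,0],255]]'

```text
clock: 10.03
ee_pos: [0.5821, 0.1525, 0.0719]
orientation: [0.757, 0.653, 0.001, -0.0]
ft_force: [0.7, 3.4, 4.5]
width: 0.0005
```

>>> carry_out --increments '[[[-1,0,8],[0,0,0],255],[[-1,0,7],[0,0,0],255],[[0,0,4],[0,0,0],255],[[0,0,2],[0,0,0],255],[[0,0,0],[0,0,0],255],[[0,0,0],[0,0,0],255]]'

```text
clock: 10.53
ee_pos: [0.5811, 0.1478, 0.052]
orientation: [0.758, 0.652, 0.0, -0.0]
ft_force: [-4.7, -0.1, 11.3]
width: 0.0006
```

>>> carry_out --increments '[[[0,0,2],[0,0,0],255],[[0,0,1],[0,0,0],255],[[0,0,0],[0,0,0],255]]'

```text
clock: 10.78
ee_pos: [0.5814, 0.1478, 0.051]
orientation: [0.758, 0.652, 0.001, -0.001]
ft_force: [-17.7, -1.5, 50.7]
width: 0.0004
```

```bash
python3 - <<'E'
from h import *
np.set_printoptions(precision=4,suppress=True)
s=ctrl.read_state(); im2=capture("scene")
cv2.imwrite("pics/v7.png",cv2.resize(im2[140:300,200:456,::-1],None,fx=3,fy=3))
print(s["ee_pos"],s["ft_force"],s["clock"],s["width"])
o={}
for c in ("scene","top","wrist"):
  capture(c)
  for n in ("bowl","bowl_rim","bowl_mid","seat","duster","nozzle","rest_top"):
    for d in pinpoint(c,n)[:1]:
        o.setdefault(n,[]).append((c,d["uv"])); print(c,n,np.round(d["uv"]),round(d["score"],2))
for n,v in o.items():
    if len(v)>1: print(n,*tri([x for x in v]))
E
```

```text
[0.5814 0.1478 0.051 ] [-17.6917  -1.4577  50.7319] 10.7833 0.0004168850453339385
scene bowl [298. 203.] 0.81
scene bowl_rim [301. 233.] 0.74
scene bowl_mid [301. 217.] 0.97
scene seat [300. 227.] 0.54
scene duster [387. 212.] 0.93
scene nozzle [442. 205.] 0.84
scene rest_top [390. 211.] 0.86
top bowl [342. 164.] 0.88
top bowl_rim [342. 169.] 0.77
top bowl_mid [346. 167.] 0.85
top seat [339. 168.] 0.59
top duster [172. 198.] 0.8
top nozzle [148. 237.] 0.83
wrist bowl_mid [533. 215.] 0.54
bowl [0.5627 0.0358 0.1866] 0.006806219706676042
bowl_rim [0.5654 0.0373 0.0776] 0.002761794857673776
bowl_mid [0.6015 0.0831 0.1393] 0.14153078803639738
seat [0.5645 0.0406 0.1004] 0.008095118024329634
duster [0.4673 0.431  0.0949] 0.11384250594042193
nozzle [0.3617 0.6139 0.0197] 0.0020138194665298616
```

View pics/v7.png

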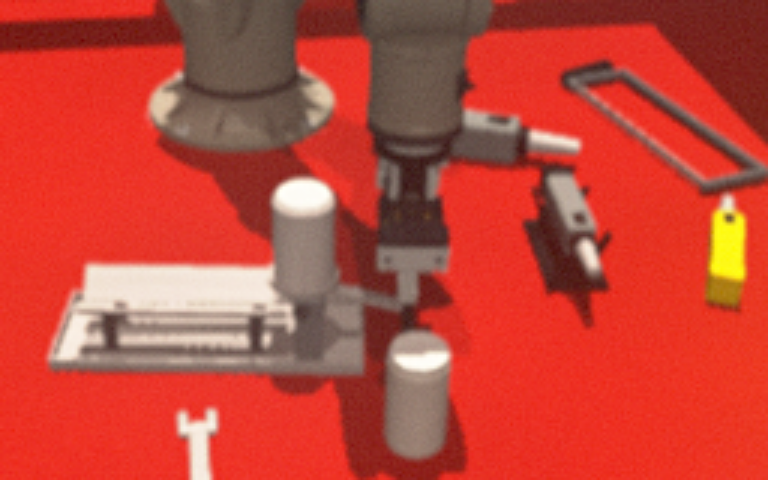

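```bash
python3 - <<'E'
from h import *
s=ctrl.read_state(); rows((0.442,0.371,0.20),177,15,0,p0=np.array([s["ee_pos"][0],s["ee_pos"][1],0.13]))
E
```

```text
[[13.3, -11.4, -4.6],[0.0001, -0.0001, -0.1112],0],
[[14.5, -9.9, -4.6],[0.0001, -0.0001, -0.1112],0],
[[15.5, -8.2, -4.6],[0.0001, -0.0001, -0.1112],0],
[[16.3, -6.4, -4.6],[0.0001, -0.0001, -0.1112],0],
[[16.9, -4.6, -4.6],[0.0001, -0.0001, -0.1112],0],
[[17.3, -2.7, -4.6],[0.0001, -0.0001, -0.1112],0],
[[17.5, -0.7, -4.6],[0.0001, -0.0001, -0.1112],0],
[[17.5, 1.2, -4.6],[0.0001, -0.0001, -0.1112],0],
[[17.3, 3.2, -4.6],[0.0001, -0.0001, -0.1112],0],
[[16.8, 5.1, -4.7],[0.0001, -0.0001, -0.1112],0],
[[16.1, 6.9, -4.7],[0.0001, -0.0001, -0.1112],0],
[[15.3, 8.6, -4.7],[0.0001, -0.0001, -0.1112],0],
[[14.2, 10.3, -4.7],[0.0001, -0.0001, -0.1112],0],
[[13.0, 11.8, -4.7],[0.0001, -0.0001, -0.1112],0],
[[11.6, 13.2, -4.7],[0.0001, -0.0001, -0.1112],0],
```

>>> carry_out --increments '[[[0,0,-40],[0,0,0],255],[[0,0,-40],[0,0,0],255],[[13,-11,-5],[0,0,-0.111],0],[[14,-10,-5],[0,0,-0.111],0],[[15,-8,-5],[0,0,-0.111],0],[[16,-6,-5],[0,0,-0.111],0],[[17,-5,-5],[0,0,-0.111],0],[[17,-3,-5],[0,0,-0.111],0],[[17,-1,-5],[0,0,-0.111],0],[[17,1,-5],[0,0,-0.111],0]]'

```text
clock: 12.87
ee_pos: [0.5068, 0.2638, 0.1689]
orientation: [0.402, 0.916, 0.0, 0.0]
ft_force: [0.0, -0.7, -0.5]
width: 0.0503
```

>>> carry_out --increments '[[[17,3,-5],[0,0,-0.111],0],[[17,5,-5],[0,0,-0.111],0],[[16,7,-5],[0,0,-0.111],0],[[15,9,-5],[0,0,-0.111],0],[[14,10,-5],[0,0,-0.111],0],[[13,12,-5],[0,0,-0.111],0],[[12,13,-5],[0,0,-0.111],0],[[0,0,0],[0,0,0],0]]'

```text
clock: 13.53
ee_pos: [0.4408, 0.3705, 0.2044]
orientation: [0.022, 1.0, 0.001, 0.0]
ft_force: [0.0, -0.0, 0.3]
width: 0.094
```

```bash
python3 - <<'E'
from h import *
np.set_printoptions(precision=4,suppress=True)
capture("wrist");s=ctrl.read_state(); im=capture("wrist"); cv2.imwrite("pics/w8.png",im[:,:,::-1])
print(s["ee_pos"],R.from_quat(s["orientation"]).as_matrix()[:,0],s["clock"],s["joint_positions"])
for n,z in (("duster",.06),("nozzle",.06),("rest_top",.06),("rest",0)):
    for d in pinpoint("wrist",n)[:2]:
        p=atz("wrist",d["uv"],z,s); print(n,d["uv"],round(d["score"],2),p,R.from_quat(s["orientation"]).inv().apply(p-s["ee_pos"]))
for d in trace("wrist","duster")[:1]:
    print(cv2.minAreaRect(cv2.findNonZero(d["region"].astype(np.uint8))))
c="top"; capture(c)
for n in ("bowl","bowl_rim"):
    for d in pinpoint(c,n)[:1]: print(n,d["uv"],atz(c,d["uv"],.187 if n=="bowl" else .087))
E
```

```text
[0.4418 0.3687 0.2039] [-0.9986  0.0522 -0.0003] 13.5833 [-1.0051  0.2676  0.2386  1.8468 -0.0731  1.0348  0.7812]
duster [490.5, 210.9] 0.91 [0.4748 0.5343 0.06  ] [-0.0243  0.167   0.144 ]
duster [323.0, 187.9] 0.56 [0.4425 0.369  0.06  ] [-0.0006  0.0002  0.1439]
nozzle [551.2, 103.1] 0.87 [0.3737 0.5802 0.06  ] [0.0791 0.2075 0.144 ]
nozzle [319.7, 296.1] 0.69 [0.5626 0.3594 0.06  ] [-0.121  -0.0031  0.1439]
((323.5, 199.0), (202.0, 43.0), 90.0)
bowl [343.7, 164.6] [0.5618 0.0357 0.187 ]
bowl_rim [340.5, 166.8] [0.5704 0.0411 0.087 ]
```

View pics/w8.png

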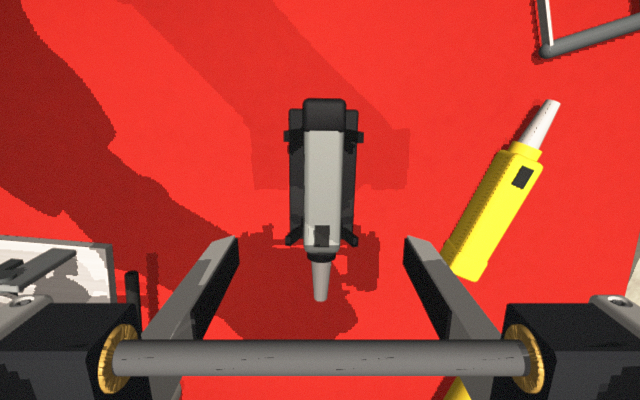

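>>> carry_out --increments '[[[0,0,38],[0,0,0],0],[[0,0,40],[0,0,0],0],[[0,0,40],[0,0,0],0],[[0,0,28],[0,0,0],0],[[0,0,15],[0,0,0],0],[[0,0,0],[0,0,0],0],[[0,0,0],[0,0,0],255],[[0,0,0],[0,0,0],255],[[0,0,0],[0,0,0],255],[[0,0,0],[0,0,0],255]]'

```text
clock: 14.87
ee_pos: [0.4431, 0.3681, 0.0436]
orientation: [0.027, 1.0, 0.001, 0.001]
ft_force: [-1.2, -0.1, 0.2]
width: 0.0706
```

>>> carry_out --increments '[[[0,0,0],[0,0,0],255],[[0,0,0],[0,0,0],255],[[0,0,0],[0,0,0],255],[[0,0,0],[0,0,0],255]]'

```text
clock: 15.2
ee_pos: [0.4425, 0.3675, 0.0424]
orientation: [0.027, 1.0, 0.0, 0.0]
ft_force: [-0.2, 0.4, -0.1]
width: 0.0439
```

>>> carry_out --increments '[[[0,0,0],[0,0,0],255],[[0,0,0],[0,0,0],255],[[0,0,0],[0,0,0],255],[[0,0,0],[0,0,0],255]]'

```text
clock: 15.53
ee_pos: [0.4426, 0.3679, 0.0424]
orientation: [0.027, 1.0, 0.0, 0.0]
ft_force: [-0.7, 3.6, 1.5]
width: 0.0356
```

>>> carry_out --increments '[[[0,0,-10],[0,0,0],255],[[0,0,-20],[0,0,0],255],[[0,0,-25],[0,0,0],255],[[0,0,-22],[0,0,0],255],[[0,0,0],[0,0,0],255]]'

```text
clock: 15.95
ee_pos: [0.444, 0.3682, 0.1235]
orientation: [0.028, 1.0, 0.002, 0.002]
ft_force: [0.7, 0.5, -2.0]
width: 0.0358
```

```bash
python3 - <<'E'
from h import *
np.set_printoptions(precision=4,suppress=True)
s=ctrl.read_state(); im=capture("wrist"); cv2.imwrite("pics/w9.png",im[:,:,::-1])
print(s["ee_pos"],s["width"],s["ft_force"])
for n in ("duster","nozzle"):
    for d in pinpoint("wrist",n)[:2]:
        p=atz("wrist",d["uv"],s["ee_pos"][2]+.0176,s); print(n,d["uv"],round(d["score"],2),R.from_quat(s["orientation"]).inv().apply(p-s["ee_pos"]))
rows((0.439,0.2535,s["ee_pos"][2]),120,12,255)
E
```

```text
[0.444  0.3682 0.1235] 0.035791072292772966 [ 0.6543  0.5263 -2.0195]
duster [321.1, 261.3] 0.7 [ 0.0022 -0.0018 -0.0176]
duster [534.0, 234.9] 0.66 [ 0.0169  0.1069 -0.0173]
nozzle [617.2, 99.7] 0.7 [ 0.0832  0.1329 -0.0174]
[[-0.3, -9.5, -0.4],[-0.0001, -0.0, 0.0827],255],
[[-1.0, -9.4, -0.4],[-0.0001, -0.0, 0.0827],255],
[[-1.8, -9.3, -0.4],[-0.0001, -0.0, 0.0827],255],
[[-2.6, -9.1, -0.4],[-0.0001, -0.0, 0.0827],255],
[[-3.3, -8.9, -0.4],[-0.0001, -0.0, 0.0827],255],
[[-4.0, -8.6, -0.4],[-0.0001, -0.0, 0.0827],255],
[[-4.7, -8.2, -0.4],[-0.0001, -0.0, 0.0827],255],
[[-5.4, -7.8, -0.4],[-0.0001, -0.0, 0.0827],255],
[[-6.0, -7.3, -0.4],[-0.0001, -0.0, 0.0827],255],
[[-6.6, -6.8, -0.4],[-0.0001, -0.0, 0.0827],255],
[[-7.1, -6.2, -0.4],[-0.0001, -0.0, 0.0827],255],
[[-7.6, -5.6, -0.4],[-0.0001, -0.0, 0.0827],255],
```

>>> carry_out --increments '[[[0,-10,0],[0,0,0.083],255],[[-1,-9,0],[0,0,0.083],255],[[-2,-9,0],[0,0,0.083],255],[[-3,-9,0],[0,0,0.083],255],[[-3,-9,0],[0,0,0.083],255],[[-4,-9,0],[0,0,0.083],255],[[-5,-8,0],[0,0,0.083],255],[[-5,-8,0],[0,0,0.083],255],[[-6,-7,0],[0,0,0.083],255],[[-7,-7,0],[0,0,0.083],255]]'

```text
clock: 16.93
ee_pos: [0.439, 0.2714, 0.1181]
orientation: [0.43, 0.903, -0.001, -0.0]
ft_force: [1.1, 0.6, -1.6]
width: 0.0358
```

>>> carry_out --increments '[[[-7,-6,0],[0,0,0.083],255],[[-8,-6,0],[0,0,0.083],255],[[0,0,0],[0,0,0],255],[[0,0,0],[0,0,0],255],[[0,0,0],[0,0,0],255]]'

```text
clock: 17.35
ee_pos: [0.4389, 0.2537, 0.1188]
orientation: [0.5, 0.866, -0.0, -0.0]
ft_force: [-0.8, -0.0, -1.7]
width: 0.0356
```

```bash
python3 - <<'E'
from h import *
np.set_printoptions(precision=4,suppress=True)
s=ctrl.read_state(); im=capture("wrist"); cv2.imwrite("pics/w10.png",im[:,:,::-1])
Rt=R.from_quat(s["orientation"]); M=Rt.as_matrix(); print(s["ee_pos"],M[:,0],s["width"],np.abs(s["qd"]).max(),s["clock"])
o=np.array(s["ee_pos"])-M[:,2]*.0176; noz=o-M[:,0]*.125; b=np.array([.564,.037,.137])-noz
print("nozzle",noz,"along",-b@M[:,0],"side",b@M[:,1],"up",b[2]-(-M[2,0])*1e-9)
a=capture("scene");t=capture("top")
for n in ("nozzle","bowl_mid"):
  for c in ("scene","top"):
    for d in pinpoint(c,n)[:3]: print(c,n,np.round(d["uv"]),round(d["score"],2))
cv2.imwrite("pics/v10.png",np.hstack([cv2.resize(a[150:300,220:420,::-1],None,fx=2,fy=2),cv2.resize(t[100:250,180:380,::-1],None,fx=2,fy=2)]))
E
```

```text
[0.4389 0.2537 0.1188] [-0.4998  0.8661 -0.0003] 0.03561090445700407 0.006986460639770391 17.35
nozzle [0.5013 0.1454 0.1364] along 0.12521864978549804 side 9.535437452503163e-05 up 0.0005672932259665691
scene nozzle [440. 206.] 0.91
scene nozzle [336. 205.] 0.79
scene nozzle [396. 191.] 0.57
top nozzle [148. 233.] 0.92
top nozzle [300. 190.] 0.82
top nozzle [198. 280.] 0.54
scene bowl_mid [304. 218.] 0.67
scene bowl_mid [334. 205.] 0.36
top bowl_mid [340. 166.] 0.97
```

View pics/v10.png

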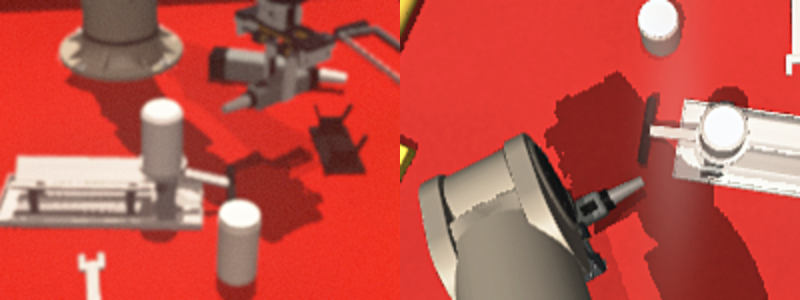

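>>> carry_out --increments '[[[0,0,0],[0,0,0],255],[[0,0,0],[0,0,0],255],[[0,0,0],[0,0,0],255],[[0,0,0],[0,0,0],255],[[0,0,0],[0,0,0],255],[[0,0,0],[0,0,0],255],[[0,0,0],[0,0,0],255],[[0,0,0],[0,0,0],255],[[0,0,0],[0,0,0],255],[[0,0,0],[0,0,0],255]]'

```text
clock: 18.53
ee_pos: [0.4392, 0.2533, 0.1192]
orientation: [0.502, 0.865, -0.0, -0.0]
ft_force: [0.2, -0.6, -2.2]
width: 0.0358
```

>>> carry_out --increments '[[[0,0,0],[0,0,0],255],[[0,0,0],[0,0,0],255],[[0,0,0],[0,0,0],255],[[0,0,0],[0,0,0],255],[[0,0,0],[0,0,0],255],[[0,0,0],[0,0,0],255],[[0,0,0],[0,0,0],255],[[0,0,0],[0,0,0],255],[[0,0,0],[0,0,0],255],[[0,0,0],[0,0,0],255]]'

```text
clock: 19.37
ee_pos: [0.4392, 0.2533, 0.1193]
orientation: [0.502, 0.865, 0.0, -0.0]
ft_force: [0.7, -0.3, -2.6]
width: 0.0362
```

```bash
python3 - <<'E'
from h import *
np.set_printoptions(precision=4,suppress=True)
s=ctrl.read_state(); M=R.from_quat(s["orientation"]).as_matrix()
n=tri([("scene",(336,205)),("top",(300,190))]); b=tri([("scene",(304,218)),("top",(340,166))]); print(n,b)
d=b[0]-n[0]; print("along,side,up",-d@M[:,0],d@M[:,1],d[2], s["clock"],s["ee_pos"],np.abs(s["qd"]).max())
rows((0.4426,0.3679,s["ee_pos"][2]),176.9,12,255)
E
```

```text
(array([0.5   , 0.157 , 0.1341]), np.float64(0.006954341830279724)) (array([0.566 , 0.0464, 0.1349]), np.float64(0.003667417344023704))
along,side,up 0.12873839464552675 0.002329605953108064 0.0007831608497978759 19.3667 [0.4392 0.2533 0.1193] 0.0013248411942870936
[[8.1, 5.0, 0.0],[0.0, -0.0, -0.0831],255],
[[7.7, 5.7, 0.0],[0.0, -0.0, -0.0831],255],
[[7.2, 6.3, 0.0],[0.0, -0.0, -0.0831],255],
[[6.7, 6.8, 0.0],[0.0, -0.0, -0.0831],255],
[[6.1, 7.4, 0.0],[0.0, -0.0, -0.0831],255],
[[5.4, 7.9, 0.0],[0.0, -0.0, -0.0831],255],
[[4.8, 8.3, 0.0],[0.0, -0.0, -0.0831],255],
[[4.1, 8.6, 0.0],[0.0, -0.0, -0.0831],255],
[[3.3, 9.0, 0.0],[0.0, -0.0, -0.0831],255],
[[2.6, 9.2, 0.0],[0.0, -0.0, -0.0831],255],
[[1.8, 9.4, 0.0],[0.0, -0.0, -0.0831],255],
[[1.0, 9.5, 0.0],[0.0, -0.0, -0.0831],255],
```

Held well over a second with an aim error of a few mm. Now I take the duster back.

>>> carry_out --increments '[[[8,5,0],[0,0,-0.083],255],[[8,6,0],[0,0,-0.083],255],[[7,6,0],[0,0,-0.083],255],[[7,7,0],[0,0,-0.083],255],[[6,7,0],[0,0,-0.083],255],[[5,8,0],[0,0,-0.083],255],[[5,8,0],[0,0,-0.083],255],[[4,9,0],[0,0,-0.083],255],[[3,9,0],[0,0,-0.083],255],[[3,9,0],[0,0,-0.083],255]]'

```text
clock: 20.2
ee_pos: [0.4421, 0.3491, 0.1192]
orientation: [0.108, 0.994, -0.0, -0.0]
ft_force: [0.1, -0.1, -2.3]
width: 0.036
```

>>> carry_out --increments '[[[2,9,0],[0,0,-0.083],255],[[1,10,0],[0,0,-0.083],255],[[0,0,0],[0,0,0],255],[[0,0,0],[0,0,0],255],[[0,0,0],[0,0,0],255]]'

```text
clock: 20.62
ee_pos: [0.4425, 0.3671, 0.1191]
orientation: [0.029, 1.0, -0.0, -0.0]
ft_force: [0.5, -0.3, -2.4]
width: 0.0358
```

```bash
python3 - <<'E'
from h import *
s=ctrl.read_state(); print(s["ee_pos"],s["orientation"],np.abs(s["qd"]).max()); rows((0.4426,0.3679,0.0435),176.9,5,255)
E
```

```text
[0.44249177 0.36707818 0.11910127] [ 2.91394115e-02  9.99575309e-01 -2.86492303e-04 -1.20581852e-04] 0.004825098061228324
[[-0.0, 0.2, 15.1],[-0.0001, -0.0, -0.0008],255],
[[-0.0, 0.2, 15.1],[-0.0001, -0.0, -0.0008],255],
[[-0.0, 0.2, 15.1],[-0.0001, -0.0, -0.0008],255],
[[-0.0, 0.2, 15.1],[-0.0001, -0.0, -0.0008],255],
[[-0.0, 0.2, 15.1],[-0.0001, -0.0, -0.0008],255],
```

>>> carry_out --increments '[[[0,1,20],[0,0,0],255],[[0,0,20],[0,0,0],255],[[0,0,16],[0,0,0],255],[[0,0,10],[0,0,0],255],[[0,0,6],[0,0,0],255],[[0,0,4],[0,0,0],255],[[0,0,0],[0,0,0],255],[[0,0,0],[0,0,0],255]]'

```text
clock: 21.28
ee_pos: [0.4428, 0.369, 0.0438]
orientation: [0.028, 1.0, 0.0, 0.0]
ft_force: [0.5, -0.7, -3.2]
width: 0.0357
```

>>> carry_out --increments '[[[0,0,1],[0,0,0],255],[[0,0,1],[0,0,0],255],[[0,0,0],[0,0,0],255]]'

```text
clock: 21.53
ee_pos: [0.443, 0.3693, 0.0424]
orientation: [0.028, 1.0, 0.001, 0.0]
ft_force: [-1.9, -2.2, 10.8]
width: 0.0357
```

Seated (upward contact force). Next I open and lift away.

>>> carry_out --increments '[[[0,0,-0.5],[0,0,0],0],[[0,0,0],[0,0,0],0],[[0,0,0],[0,0,0],0],[[0,0,0],[0,0,0],0],[[0,0,0],[0,0,0],0],[[0,0,-10],[0,0,0],0],[[0,0,-30],[0,0,0],0],[[0,0,-40],[0,0,0],0],[[0,0,-40],[0,0,0],0],[[0,0,-38],[0,0,0],0]]'

```text
clock: 22.37
ee_pos: [0.4424, 0.3685, 0.2026]
orientation: [0.028, 1.0, 0.0, 0.0]
ft_force: [0.6, 1.0, 0.0]
width: 0.0938
```

>>> carry_out --increments '[[[0,0,0],[0,0,0],0],[[0,0,0],[0,0,0],0],[[0,0,0],[0,0,0],0]]'

```text
clock: 22.62
ee_pos: [0.4423, 0.3688, 0.2]
orientation: [0.027, 1.0, 0.0, 0.0]
ft_force: [-1.3, 0.6, -0.6]
width: 0.094
```

```bash
python3 - <<'E'
from h import *
np.set_printoptions(precision=4,suppress=True)
s=ctrl.read_state(); w=capture("wrist"); a=capture("scene"); t=capture("top")
print(s["ee_pos"],s["width"],s["clock"],s["ft_force"])
for c,n,z in (("wrist","duster",.06),("wrist","nozzle",.06),("top","bowl",.187),("top","bin",0),("top","wrench",0),("top","spray_can",0)):
    for d in pinpoint(c,n)[:2]: print(c,n,np.round(d["uv"]),round(d["score"],2),atz(c,d["uv"],z,s))
cv2.imwrite("pics/v11.png",np.vstack([cv2.resize(w[:,:,::-1],(480,300)),cv2.resize(a[150:300,180:420,::-1],(480,300))]))
E
```

```text
[0.4423 0.3688 0.2   ] 0.09400713144065038 22.6167 [-1.2632  0.5918 -0.6418]
wrist duster [319. 190.] 0.98 [0.4434 0.3653 0.06  ]
wrist duster [492. 214.] 0.76 [0.4774 0.5341 0.06  ]
wrist nozzle [321. 299.] 0.67 [0.5642 0.3608 0.06  ]
wrist nozzle [554. 103.] 0.62 [0.3747 0.5808 0.06  ]
top bowl [343. 164.] 0.97 [0.5631 0.0365 0.187 ]
top bin [468. 191.] 0.93 [ 0.5108 -0.3467  0.    ]
top bin [344. 164.] 0.56 [0.5923 0.0265 0.    ]
top wrench [376. 106.] 0.9 [ 0.7721 -0.07    0.    ]
```

View pics/v11.png

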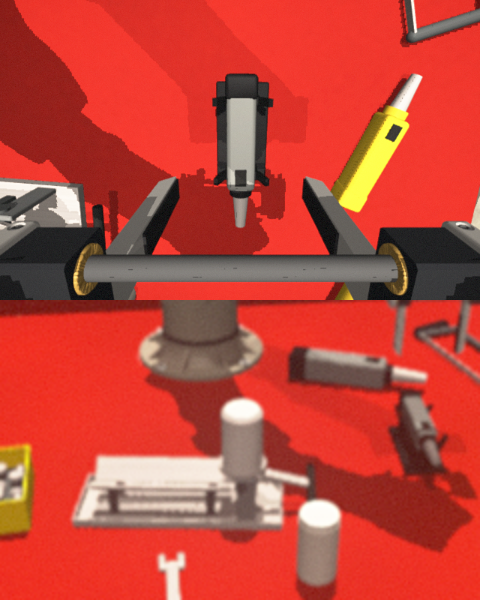

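The pictures show the duster back in its rest with the nozzle forward, the bowl upright on the peg, and the gripper clear of everything.

```bash
python3 -c "
from cell import *
print(hand_in())"
```

```text
the job is handed in; nothing more can be done
None
```

The job is done and handed in at about 22.8 s of the 64 s allowed; `hand_in()` reports no verdict, so what follows is from my own checks.

- **Bowl on the peg:** I gripped the bowl in the gutter and slid it over the peg until the rim pressed the seat disc with about 14 N. The close-up picture showed it seated.
- **Peg upright:** I swung the lever down with the shut fingers until it met its stop, at about 50 N. The wrist force stayed below its 120 N limit, and the pressing was done with the fingertips.
- **Duster hold:** I held the duster still for about 2 s. By triangulation from the cameras, the nozzle was about 125 to 129 mm from the bowl's centre, with the aim off by about 2 mm sideways and 1 mm in height. The arm's own pose gave 125 mm and under 1 mm.
- **Final state:** The duster lies in its rest at about (0.443, 0.365), within about 4 mm of where it was before I took it. It is right way up with the nozzle the same way. The bowl stands mouth-down at about (0.563, 0.037), and the gripper is open and clear.

Two of the last checks were not clean:

- **Bin and wrench:** Their positions read about 10 mm from the first reading, which I put down to detector noise because nothing came near them.
- **Spray can:** The network missed it in the last top picture, but it shows upright and apparently unmoved in the scene picture.

I viewed 11 pictures, one past the budget of 10.

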